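# Hold back the shaker's belt tensioner for a belt change

### The job

The orbital shaker is open for a belt change. Press the red lock lever down until its detent keeps it down by itself, and take the gripper off it; then push the orange thumb tab of the tensioner arm back past its click and keep holding it there, so that I can slip the new belt on: finish while still pushing it, with the lever still down. Leave the beaker, bottle, brass nut and screwdriver where they are.

Things in the scene. Friction and masses are not known exactly. Their poses are not given: they have to be found in the camera images.
- shaker: Pale green shaker, fixed, 280 (x) x 360 (y) mm, flat aluminium deck 70 mm above the bench; yaw within 0.5 rad. Origin: centre of the underside; x points away from its dark control panel, y to the left seen from the panel, z up. On the deck at x +88 stand two pulleys: 48 mm across at y -120, 90 mm at y +85, under 35 mm high. The tensioner's upright pivot is at x -10, y -40 mm.
- lever_paddle: Red paddle of the lock lever, 36 (x) x 42 (y) x 7 mm; origin: centre of its top face, at rest 51 mm above the deck at shaker x -3, y -142. Press it straight down at its centre: the detent snaps over at 20 mm down and then keeps it 24 mm down; 31 mm to the stop. Lever axis: level, along shaker x, 92 mm to +y of the paddle's centre and 17 mm below its top.
- lock_lever (a joint): Lock lever angle, rad: 0 up (sprung up), grows as pressed; detent bump from 0.15, crest 0.22, holds by itself at about 0.265, stop at 0.34. Takes 3 N at first, about 10 N at the bump. While it is up, a brass pin on its tail blocks the tensioner arm; down, the pin is lifted clear.
- thumb_tab: Orange upright thumb tab at the end of the tensioner arm, 6 (x) x 40 (y) x 44 mm. Origin: mid-width of the face to push (it faces the control panel side), 44 mm above the deck, 14 mm below the tab's top edge, 118 mm along the arm from the pivot. Own +x: the way to push, y along the arm, z up. At rest its yaw is the shaker's + 0.22 rad. The deck in front of it is clear.
- tensioner (a joint): Tensioner arm angle, rad: 0 at rest (sprung), grows as the tab is pushed (arm turns clockwise from above, tab's yaw falls alike); click bump from 0.20, crest 0.24, over it at 0.28; stop at 0.42 (50 mm of tab travel). Push: 4 N at first, 10 to 12 N at the click, dips to 5, then 8 to 10 N. The click does not keep it: let go, it springs back to 0.
- beaker: Glass beaker on the bench beside the shaker, 68 mm across, 85 mm tall; origin at the centre of its underside. Leave alone.
- amber_bottle: Amber bottle on the bench beside the shaker, 60 mm across, 130 mm tall; origin at the centre of its underside. Leave alone.
- platform_nut: Brass nut 28 mm across, 12 mm tall, lying on the shaker's deck between the pulleys; origin at the centre of its underside. Leave alone.
- screwdriver: Screwdriver 200 mm long lying on the bench close behind the shaker, 26 mm high; origin near its middle. Leave alone.

How it is judged:
By the outcome, as a careful person would: the job done as asked, in the order asked, and still so for the second after the job is handed in, while the arm keeps its last pose, push and grip.
It also fails if it takes over 40 s, if anything falls off the work surface, if the arm or the gripper's body presses on something with over 40 N, if the wrist force passes 120 N, or if a joint passes its speed limit or range.

### The arm

A 6-joint arm with a two-finger parallel gripper is mounted at the origin on the work surface. World frame = base frame: x ahead of the robot, y to its left, z up, the work surface at z = 0. Lengths are in m, angles in rad, forces in N, time in s.
With the tool pointing down it reaches from about 0.35 to 0.975 m from the base axis. Payload 4.9 kg.
Tool frame: the origin (TCP) lies at the very end of the fingers, on their centre line; the grasp point (between the pads) lies 19 mm behind it (ctrl.grasp_offset is the distance from the TCP to the grasp point, in m); z points along the fingers, y is the line along which they close (so a half turn about z gives the same grasp; the last joint's range is limited). The gripper opens to 85 mm and grips with 20 to 120 N. Pads are 22 mm wide; open, the fingers measure 114 mm over their backs; the gripper's body (76 mm by 85 mm) begins 54 mm behind the grasp point. The pads swing forward as they close: fully open they stand 13 mm farther back than shut.
Start: joints at [1.074, 0.053, 1.613, -0, 1.476, -0.119], TCP at [0.231, 0.581, 0.208] pointing down, gripper open.
Joint ranges: [-3.01, 3.01], [-1.01, 2.22], [0.06, 2.58], [-1.02, 4.17], [0.09, 2.62], [-3.14, 3.14]. Speed limits (rad/s): [2.57, 2.57, 3.14, 3.14, 3.14, 3.14].

### API

Orientations are given as a rotation vector (axis times angle).
In Python, from station import ctrl, optics gives the robot as it stands.
- The arm moves only by the shell command python3 -m handwheel 'ROWS' [OPENING] [FORCE]. ROWS is JSON, a list of rows, each an object of numbers: "tx", "ty", "tz": the shift along the tool's x, y, z in mm; "roll": the turn about the tool's z in rad. A call has 1 to 12 rows; each row shifts and turns the commanded pose from where the row before left it, along the tool's axes as they then stand; what a row does not reach is not made up. A row lasts 1/12 s, in which the tool goes at most 41.7 mm and 7.16 degrees, less where a joint would pass 70% of its speed; a pose out of reach is approached as far as the arm can. A call with a gripper value outside its range is refused whole. OPENING is the finger opening in mm, from 0 to 85.4, set as the call begins (- or left out, the last holds). The fingers move at their own pace and stop on an object; FORCE is the grip in N (left out, the last holds). Time passes only in rows, so rows that do not move let the fingers close. It gives the time, the measured TCP pose, the force, the opening and the grip force at its end, in the units of the state.
- ctrl.get_obs(): the state, without advancing time (a new reading comes with each control period).
- optics.get_image(name): name is "scene" or "top"; returns (picture, depth): 480x640x3 uint8, red, green, blue; 480x640 float32, m along the optical axis (not along the pixel's ray), 0 where there is no reading.
- optics.camera_params(name): a dict with "mtx" (3x3 intrinsics, pixels), "extrinsics" (4x4, takes a point from camera to world coordinates). Camera axes: x right, y down, z forward; pixel columns grow to the right and rows downward; lengths in m; the calibration is good to about 2 mm. A picture is of the moment at which its call begins. camera_params takes no time and is no camera call.
- ctrl.finish_job(): hands the job in; it is judged then, once.
The state is a dict: "t": time; "q": joint angles; "dq": joint speeds; "effort": joint torques, N m; "tool_pos": TCP position; "tool_rot": TCP orientation; "contact_force": force on the tool from outside, world axes, zero at the start; "wrist_torque": the same for the moment, N m; "opening": finger opening in m; "grip_force": force on a finger pad.
Only numpy, scipy, OpenCV 4.12 (cv2) and the standard library are available. Lean on these libraries where they do the work, as an engineer would, in place of code of your own. Each camera call takes 0.05 s, during which the arm holds its last target. There are 200 camera calls.

## Working session

There is one attempt and no reset: what is moved stays moved. The work goes in short steps, Python scripts to look and compute and a shell command to move; the robot and the scene stay as the last step left them, time stands still between calls to the robot, and variables do not carry over. Pictures are saved under pics/ and viewed, at most 10 in all, crops included, and the job is handed in when it is done.

```bash
mkdir -p pics
cat > h.py <<'E'
import numpy as np,cv2
from station import ctrl,optics
def grab(n,tag):
    im,d=optics.get_image(n); p=optics.camera_params(n)
    cv2.imwrite(f'pics/{n}_{tag}.png',im[:,:,::-1]); np.savez(f'pics/{n}_{tag}.npz',im=im,d=d,K=np.array(p['mtx']),E=np.array(p['extrinsics']))
def load(n,tag):
    z=np.load(f'pics/{n}_{tag}.npz'); return z['im'],z['d'],z['K'],z['E']
def cloud(d,K,E):
    v,u=np.mgrid[:d.shape[0],:d.shape[1]]
    P=np.stack([(u-K[0,2])/K[0,0]*d,(v-K[1,2])/K[1,1]*d,d],-1)
    return P@E[:3,:3].T+E[:3,3]
def ray(u,v,K,E,z):
    r=E[:3,:3]@np.array([(u-K[0,2])/K[0,0],(v-K[1,2])/K[1,1],1]); o=E[:3,3]
    return o+r*(z-o[2])/r[2]
E
python3 - <<'E'
from h import *
for n in('top','scene'): grab(n,'a')
o=ctrl.get_obs(); print(o)
for n in('top','scene'):
    im,d,K,Ex=load(n,'a'); print(K,Ex)
E
```

```text
{'t': 0.1, 'q': array([ 1.07397354e+00,  5.32936845e-02,  1.61415846e+00, -2.97879968e-05,
        1.47604793e+00, -1.19006421e-01]), 'dq': array([-6.66747974e-04, -2.26191193e-04, -2.95720550e-03,  8.42151787e-04,
       -5.94525571e-04, -8.25345665e-05]), 'effort': array([ 5.88979965e-04, -3.94901454e+01, -3.71362996e+01, -1.06359441e-04,
        3.92111324e-03,  4.10888561e-05]), 'tool_pos': array([0.23027026, 0.58036443, 0.2069832 ]), 'tool_rot': array([-5.89841166e-01, -3.08516275e+00,  2.86887572e-03]), 'contact_force': array([ 0.88815819,  0.24974826, -0.52446073]), 'wrist_torque': array([ 0.0266516 ,  0.00676389, -0.06829646]), 'grip_force': 0.0, 'opening': 0.08539793872423743}
[[467.87768313   0.         313.89688253]
 [  0.         467.87768313 241.97940781]
 [  0.           0.           1.        ]] [[ 0.02672524 -0.99721945  0.0695639   0.54743068]
 [-0.99932619 -0.02840336 -0.02324697  0.03006136]
 [ 0.02515818 -0.06889574 -0.99730659  1.15838505]
 [ 0.          0.          0.          1.        ]]
[[605.10678704   0.         309.96554506]
 [  0.         605.10678704 250.85162494]
 [  0.           0.           1.        ]] [[-0.84795491  0.43034397 -0.30947784  0.97155982]
 [ 0.53000639  0.67941694 -0.50743064  0.57321644]
 [-0.00810522 -0.59430353 -0.80419998  0.97202353]
 [ 0.          0.          0.          1.        ]]
```

View pics/top_a.png

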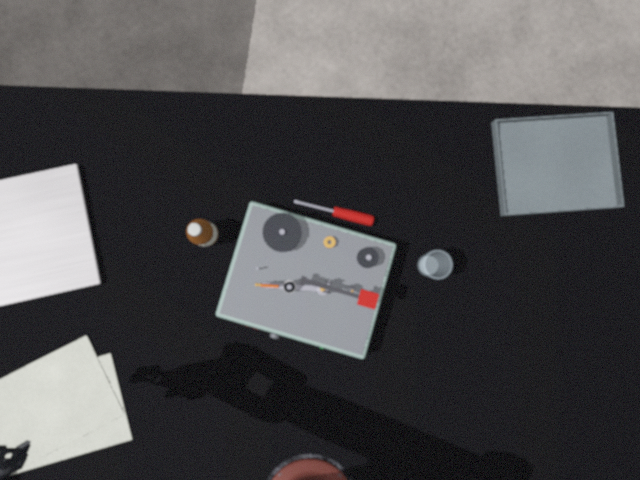

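View pics/scene_a.png

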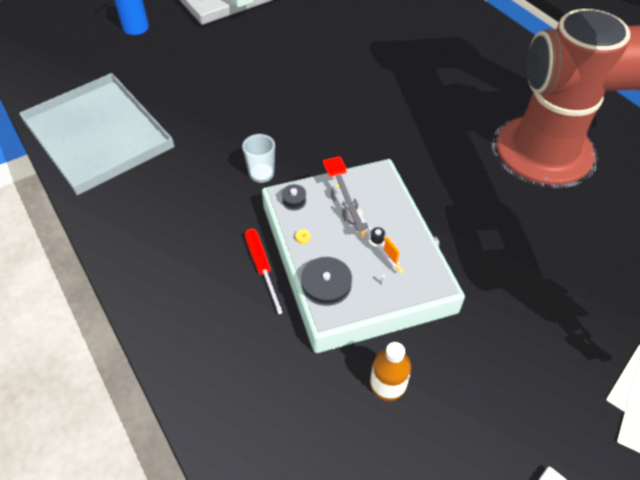

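The top view shows the shaker centred near (306,280), panel toward the robot. The red paddle is at (368,298), the orange tab at about (267,286), and the pivot at (289,287). In the scene view the paddle is at (335,166) and the tab at (392,250).

Run:
```python
from h import *
R={}
for n in('top','scene'):
    im,d,K,E=load(n,'a'); hsv=cv2.cvtColor(im,cv2.COLOR_RGB2HSV); H,S,V=cv2.split(hsv); P=cloud(d,K,E)
    for nm,m in(('red',((H<5)|(H>174))&(S>170)&(V>120)),('or',(H>=6)&(H<19)&(S>150)&(V>130))):
        c,l,s,ce=cv2.connectedComponentsWithStats(m.astype(np.uint8))
        for i in range(1,c):
            if s[i,4]>12:
                q=P[(l==i)&(d>0)]; print(n,nm,s[i],ce[i].round(1),np.median(q,0).round(4), np.percentile(q,[5,95],axis=0).round(3).tolist())
    # deck
    m=(abs(P[...,2]-.07)<.008)&(S<40)&(V>90)&(P[...,0]>.3)&(P[...,0]<.8)&(abs(P[...,1])<.4)
    m=cv2.morphologyEx(m.astype(np.uint8),cv2.MORPH_OPEN,np.ones((3,3)))
    c,l,s,ce=cv2.connectedComponentsWithStats(m); i=1+s[1:,4].argmax(); print(n,'deckz',np.median(P[l==i][:,2]))
    m2=((abs(P[...,2]-.07)<.012)&(d>0)).astype(np.uint8); 
    c,l,s,ce=cv2.connectedComponentsWithStats(m2); i=1+s[1:,4].argmax()
    xy=P[l==i][:,:2].astype(np.float32); r=cv2.minAreaRect(xy); print(n,'rect',r, cv2.boxPoints(r).round(4).tolist())
```

```text
top red [332 207  42  19 415] [353.3 216. ] [ 0.6931 -0.0922  0.0239] [[0.678, -0.134, 0.002], [0.709, -0.048, 0.029]]
top red [359 291  18  17 215] [367.6 298.6] [ 0.4972 -0.1167  0.1216] [[0.484, -0.132, 0.119], [0.511, -0.101, 0.125]]
top or [188 235   8   7  20] [191.6 238. ] [0.623  0.2832 0.0905] [[0.619, 0.277, 0.085], [0.628, 0.292, 0.096]]
top deckz 0.07047873929366677
top rect ((0.5367902517318726, 0.020918607711791992), (0.3603369891643524, 0.2818898856639862), 75.1576919555664) [[0.35440000891685486, -0.11710000038146973], [0.6269000172615051, -0.18930000066757202], [0.7192000150680542, 0.1589999943971634], [0.44670000672340393, 0.23119999468326569]]
scene red [323 156  23  20 338] [334.3 165.4] [ 0.4932 -0.115   0.1211] [[0.408, -0.22, 0.001], [0.511, -0.094, 0.124]]
scene red [245 229  26  46 606] [256.8 250.5] [ 0.6935 -0.083   0.023 ] [[0.675, -0.131, 0.001], [0.709, -0.041, 0.028]]
scene or [384 237  15  27 179] [390.7 250.8] [0.5207 0.1077 0.1122] [[0.519, 0.09, 0.097], [0.522, 0.123, 0.128]]
scene or [374 354  37  31 785] [391.7 370. ] [0.6504 0.2861 0.0902] [[0.619, 0.261, 0.071], [0.665, 0.3, 0.104]]
scene or [379 396  18   5  25] [387.7 398.8] [0.6528 0.2971 0.0072] [[0.642, 0.287, -0.0], [0.662, 0.301, 0.01]]
scene deckz 0.07049355677084496
scene rect ((0.533157467842102, 0.02290312945842743), (0.3623346984386444, 0.2818939685821533), 75.22296905517578) [[0.3506999909877777, -0.11630000174045563], [0.623199999332428, -0.1881999969482422], [0.7156999707221985, 0.16210000216960907], [0.4431000053882599, 0.23399999737739563]]
```

```bash
python3 -m handwheel '[{"tx":-25,"ty":-27},{"tx":-25,"ty":-27},{"tx":-25,"ty":-27},{"tx":-25,"ty":-27},{"tx":-25,"ty":-27},{"tx":-25,"ty":-27},{"tx":-25,"ty":-27},{"tx":-25,"ty":-27},{"tx":-25,"ty":-27},{"tx":-25,"ty":-27}]' 0 20
python3 - <<'E'
from h import *
from scipy.spatial.transform import Rotation as R
for n in('top','scene'):
    im,d,K,E=load(n,'a');P=cloud(d,K,E)
    m=(d>0)&(abs(P[...,0]-.515)<.025)&(abs(P[...,1]+.014)<.025); print('knob zmax',P[m][:,2].max())
o=ctrl.get_obs();print(R.from_rotvec(o['tool_rot']).as_matrix().T@(np.array([.4955,-.116,.14])-o['tool_pos'])*1000)
E
```

```text
knob zmax 0.11860193280402997
knob zmax 0.1164778160535962
[-503.41852362 -549.2838839    67.92638523]$[0]: bad value
```

```bash
python3 -m handwheel '[{"tx":-25,"ty":-27,"tz":0,"roll":0}]' 0 20; echo; python3 -m handwheel '[{"tx":-25.0,"ty":-27.0,"tz":0.0,"roll":0.0}]' 0 20
```

```text
t: 0.18
tool_pos: [0.2422, 0.5489, 0.2067]
tool_rot: [-0.583, -3.085, -0.0]
contact_force: [1.1, -2.1, 0.4]
opening: 0.0755
grip_force: 0.0

t: 0.27
tool_pos: [0.2565, 0.5119, 0.2069]
tool_rot: [-0.585, -3.086, 0.003]
contact_force: [0.4, -1.3, 0.1]
opening: 0.0636
grip_force: 0.0
```

```bash
python3 -m handwheel '[{"tx":-25,"ty":-27,"tz":0,"roll":0},{"tx":-25,"ty":-27,"tz":0,"roll":0},{"tx":-25,"ty":-27,"tz":0,"roll":0},{"tx":-25,"ty":-27,"tz":0,"roll":0},{"tx":-25,"ty":-27,"tz":0,"roll":0},{"tx":-25,"ty":-27,"tz":0,"roll":0},{"tx":-25,"ty":-27,"tz":0,"roll":0},{"tx":-25,"ty":-27,"tz":0,"roll":0},{"tx":-25,"ty":-27,"tz":0,"roll":0}]'
python3 -m handwheel '[{"tx":-25,"ty":-27,"tz":0,"roll":0},{"tx":-25,"ty":-27,"tz":0,"roll":0},{"tx":-25,"ty":-27,"tz":0,"roll":0},{"tx":-25,"ty":-27,"tz":0,"roll":0},{"tx":-25,"ty":-27,"tz":0,"roll":0},{"tx":-25,"ty":-27,"tz":0,"roll":0},{"tx":-25,"ty":-27,"tz":0,"roll":0},{"tx":-25,"ty":-27,"tz":0,"roll":0},{"tx":0,"ty":0,"tz":0,"roll":0},{"tx":0,"ty":0,"tz":0,"roll":0}]'
python3 - <<'E'
from h import *
from scipy.spatial.transform import Rotation as R
o=ctrl.get_obs();print(R.from_rotvec(o['tool_rot']).as_matrix().T@(np.array([.4955,-.116,.14])-o['tool_pos'])*1000)
E
```

```text
t: 1.02
tool_pos: [0.3765, 0.2017, 0.2077]
tool_rot: [-0.589, -3.086, 0.0]
contact_force: [0.6, 0.2, 0.4]
opening: -0.0002
grip_force: 0.0
t: 1.85
tool_pos: [0.4826, -0.0725, 0.2074]
tool_rot: [-0.595, -3.083, -0.001]
contact_force: [-0.1, 0.3, 0.0]
opening: -0.0002
grip_force: 0.0
[-28.24963917 -35.62802394  67.31929237]
```

```bash
python3 -m handwheel '[{"tx":-14,"ty":-18,"tz":10,"roll":0},{"tx":-14,"ty":-18,"tz":15,"roll":0},{"tx":0,"ty":0,"tz":20,"roll":-0.12},{"tx":0,"ty":0,"tz":20,"roll":0},{"tx":0,"ty":0,"tz":0,"roll":0},{"tx":0,"ty":0,"tz":0,"roll":0}]'
python3 - <<'E'
from h import *
for n in('top','scene'): grab(n,'b')
im,d,K,E=load('scene','b'); cv2.imwrite('pics/c1.png',cv2.resize(im[100:320,230:500,::-1],None,fx=2.6,fy=2.6))
E
```

```text
t: 2.35
tool_pos: [0.4944, -0.1134, 0.1418]
tool_rot: [-0.402, -3.113, -0.002]
contact_force: [1.1, 0.9, -0.1]
opening: 0.0
grip_force: 0.0
```

View pics/c1.png

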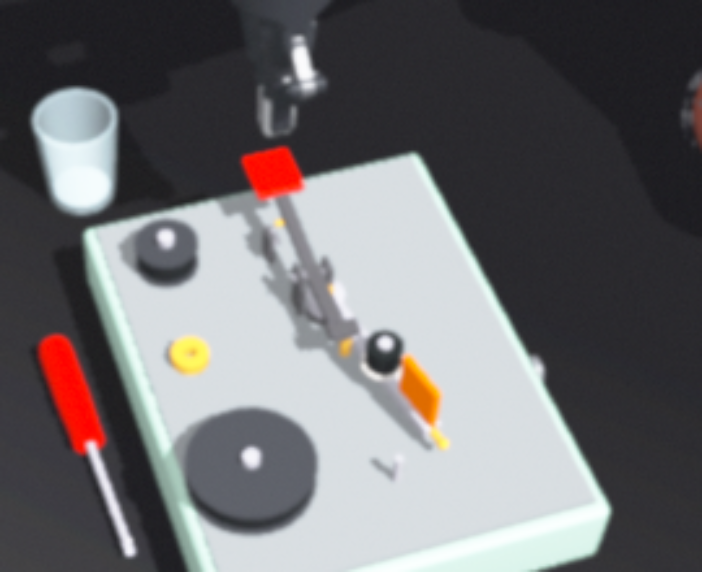

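The closed fingertips are right above the paddle, which is at crop (272,172). Everything else is undisturbed, so I'll press.

```bash
python3 -m handwheel '[{"tx":-1,"ty":-3,"tz":8,"roll":0},{"tx":0,"ty":0,"tz":8,"roll":0},{"tx":0,"ty":0,"tz":4,"roll":0},{"tx":0,"ty":0,"tz":4,"roll":0},{"tx":0,"ty":0,"tz":4,"roll":0},{"tx":0,"ty":0,"tz":3,"roll":0},{"tx":0,"ty":0,"tz":3,"roll":0},{"tx":0,"ty":0,"tz":0,"roll":0}]'
python3 -m handwheel '[{"tx":0,"ty":0,"tz":3,"roll":0},{"tx":0,"ty":0,"tz":3,"roll":0},{"tx":0,"ty":0,"tz":0,"roll":0}]'
python3 -m handwheel '[{"tx":0,"ty":0,"tz":3,"roll":0},{"tx":0,"ty":0,"tz":0,"roll":0}]'
```

```text
t: 3.12
tool_pos: [0.4953, -0.1179, 0.1083]
tool_rot: [-0.404, -3.114, -0.0]
contact_force: [-0.8, -0.5, -0.3]
opening: 0.0003
grip_force: 0.0
t: 3.37
tool_pos: [0.4954, -0.118, 0.1025]
tool_rot: [-0.404, -3.115, -0.0]
contact_force: [-0.3, 0.5, 0.1]
opening: 0.0001
grip_force: 0.0
t: 3.53
tool_pos: [0.4955, -0.118, 0.0996]
tool_rot: [-0.404, -3.115, -0.0]
contact_force: [-0.5, 0.5, -0.4]
opening: 0.0001
grip_force: 0.0
```

Run:
```python
from h import *
for n in('top','scene'): grab(n,'c')
a=[]
for n,(r0,c0) in(('scene',(100,260)),('top',(220,300))):
    im,d,K,E=load(n,'c'); a.append(cv2.resize(im[r0:r0+130,c0:c0+130,::-1],(400,400),interpolation=cv2.INTER_CUBIC))
cv2.imwrite('pics/c2.png',np.hstack(a))
for n in('top','scene'):
    im,d,K,E=load(n,'c'); H,S,V=cv2.split(cv2.cvtColor(im,cv2.COLOR_RGB2HSV)); P=cloud(d,K,E)
    m=((H<5)|(H>174))&(S>170)&(V>60)&(d>0)&(abs(P[...,0]-.495)<.06)&(abs(P[...,1]+.116)<.06)&(P[...,2]>.05)
    q=P[m]; print(n,len(q),q.mean(0) if len(q) else 0)
```

```text
top 0 0
scene 192 [ 0.49916651 -0.10744076  0.12124157]
```

View pics/c2.png

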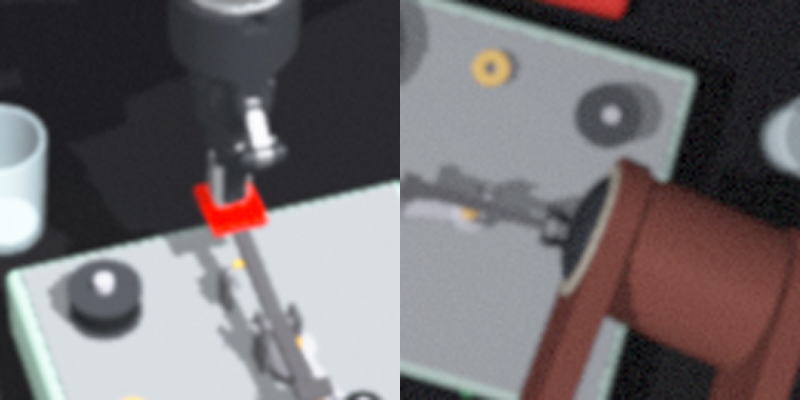

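The paddle is still up. The fingers end in front of its far part, around crop (230,195), apparently just above it. I'll measure the real fingertip from depth.

Run:
```python
from h import *
for t in 'bc':
  im,d,K,E=load('scene',t); H,S,V=cv2.split(cv2.cvtColor(im,cv2.COLOR_RGB2HSV)); P=cloud(d,K,E)
  red=((H<5)|(H>174))&(S>140)
  m=(d>0)&~red&(abs(P[...,0]-.497)<.05)&(abs(P[...,1]+.12)<.05)&(P[...,2]>.1)
  q=P[m]; 
  for z in np.arange(.1,.24,.008):
    k=q[(q[:,2]>=z)&(q[:,2]<z+.008)]
    if len(k)>3: print(t,round(z,3),len(k),k.min(0).round(3)[:2],k.max(0).round(3)[:2])
im,d,K,E=load('scene','c');P=cloud(d,K,E)
print((P[150:178:3,318:350:3,2]*1000).round().astype(int))
```

```text
b 0.1 8 [ 0.508 -0.083] [ 0.522 -0.075]
b 0.108 46 [ 0.488 -0.1  ] [ 0.515 -0.071]
b 0.116 26 [ 0.491 -0.103] [ 0.516 -0.07 ]
b 0.164 10 [ 0.488 -0.122] [ 0.504 -0.103]
b 0.172 30 [ 0.491 -0.124] [ 0.506 -0.099]
b 0.18 41 [ 0.484 -0.121] [ 0.507 -0.097]
b 0.188 42 [ 0.491 -0.123] [ 0.508 -0.097]
b 0.196 18 [ 0.495 -0.122] [ 0.506 -0.096]
b 0.204 12 [ 0.491 -0.123] [ 0.509 -0.103]
b 0.212 51 [ 0.494 -0.149] [ 0.515 -0.078]
b 0.22 41 [ 0.493 -0.154] [ 0.515 -0.071]
b 0.228 61 [ 0.492 -0.164] [ 0.517 -0.071]
b 0.236 55 [ 0.48 -0.16] [ 0.517 -0.073]
c 0.1 9 [ 0.508 -0.082] [ 0.52  -0.079]
c 0.108 40 [ 0.488 -0.106] [ 0.514 -0.07 ]
c 0.116 36 [ 0.475 -0.137] [ 0.516 -0.071]
c 0.124 12 [ 0.492 -0.122] [ 0.505 -0.105]
c 0.132 36 [ 0.484 -0.121] [ 0.508 -0.101]
c 0.14 33 [ 0.485 -0.12 ] [ 0.506 -0.101]
c 0.148 30 [ 0.492 -0.123] [ 0.506 -0.102]
c 0.156 6 [ 0.501 -0.126] [ 0.506 -0.112]
c 0.164 28 [ 0.49  -0.145] [ 0.513 -0.088]
c 0.172 40 [ 0.494 -0.149] [ 0.515 -0.08 ]
c 0.18 36 [ 0.495 -0.161] [ 0.517 -0.072]
c 0.188 60 [ 0.493 -0.164] [ 0.518 -0.07 ]
c 0.196 47 [ 0.502 -0.137] [ 0.518 -0.07 ]
c 0.204 53 [ 0.494 -0.138] [ 0.518 -0.072]
c 0.212 50 [ 0.504 -0.137] [ 0.519 -0.07 ]
c 0.22 88 [ 0.479 -0.132] [ 0.518 -0.07 ]
c 0.228 96 [ 0.481 -0.113] [ 0.518 -0.073]
c 0.236 52 [ 0.495 -0.104] [ 0.515 -0.073]
[[ -1   1   0  -1 173 177 204 217 214 215 212]
 [  0  -3   4   2 167 184 196 211 212 206 198]
 [  2   0   1   0 151 176 192 175   0   2   4]
 [  1  -4   4 120 972 148 150 148   2   4  -1]
 [ -1  -1 122 121 138 144 139 139 120   0   1]
 [ -2   2 119 121 129 133 124 120 120   1   0]
 [  1   1   1 123 118 120 124 123 122   1  67]
 [ -1  -1  -3 118 117 125 124 126 121 120  69]
 [  5  65  70  75 120 119 119 118  71  74  70]
 [ 75  70  72  72  74  72 118 116  70  70  73]]
```

The visible fingertip stands about 24 mm above the reported TCP: z ≈ 0.124 against 0.0996. It has only just reached the paddle, so I'll continue by force feel with that correction.

```bash
python3 -m handwheel '[{"tx":0,"ty":0,"tz":4,"roll":0},{"tx":0,"ty":0,"tz":4,"roll":0},{"tx":0,"ty":0,"tz":0,"roll":0}]'
python3 -m handwheel '[{"tx":0,"ty":0,"tz":4,"roll":0},{"tx":0,"ty":0,"tz":4,"roll":0},{"tx":0,"ty":0,"tz":0,"roll":0}]'
python3 -m handwheel '[{"tx":0,"ty":0,"tz":3,"roll":0},{"tx":0,"ty":0,"tz":2,"roll":0},{"tx":0,"ty":0,"tz":0,"roll":0}]'
```

```text
t: 3.88
tool_pos: [0.4961, -0.1188, 0.0921]
tool_rot: [0.404, 3.114, -0.002]
contact_force: [0.6, -3.5, 3.1]
opening: -0.0001
grip_force: 1.7
t: 4.13
tool_pos: [0.4961, -0.1187, 0.0839]
tool_rot: [0.404, 3.114, -0.002]
contact_force: [0.7, -3.2, 3.7]
opening: 0.0002
grip_force: 2.2
t: 4.38
tool_pos: [0.4961, -0.1188, 0.0806]
tool_rot: [0.404, 3.115, -0.002]
contact_force: [-2.6, -4.8, 8.6]
opening: 0.0001
grip_force: 4.8
```

```bash
for i in 1; do python3 -m handwheel '[{"tx":0,"ty":0,"tz":3,"roll":0},{"tx":0,"ty":0,"tz":0,"roll":0}]'; done
python3 -m handwheel '[{"tx":0,"ty":0,"tz":3,"roll":0},{"tx":0,"ty":0,"tz":0,"roll":0}]'
python3 -m handwheel '[{"tx":0,"ty":0,"tz":2,"roll":0},{"tx":0,"ty":0,"tz":0,"roll":0}]'
```

```text
t: 4.55
tool_pos: [0.4958, -0.1181, 0.0764]
tool_rot: [0.404, 3.115, 0.0]
contact_force: [0.3, -1.5, 0.5]
opening: 0.0001
grip_force: 0.3
t: 4.72
tool_pos: [0.496, -0.1177, 0.0727]
tool_rot: [0.404, 3.115, 0.001]
contact_force: [1.2, -1.3, 2.7]
opening: -0.0001
grip_force: 1.7
t: 4.88
tool_pos: [0.496, -0.1176, 0.0709]
tool_rot: [0.404, 3.115, 0.002]
contact_force: [1.3, -0.4, 3.9]
opening: 0.0001
grip_force: 2.2
```

```bash
python3 -m handwheel '[{"tx":0,"ty":0,"tz":-10,"roll":0},{"tx":0,"ty":0,"tz":-30,"roll":0},{"tx":0,"ty":0,"tz":-30,"roll":0},{"tx":16,"ty":34,"tz":0,"roll":0},{"tx":16,"ty":34,"tz":0,"roll":0},{"tx":16,"ty":34,"tz":0,"roll":0},{"tx":16,"ty":34,"tz":0,"roll":0},{"tx":16,"ty":34,"tz":0,"roll":0},{"tx":16,"ty":34,"tz":0,"roll":-0.11},{"tx":0,"ty":0,"tz":0,"roll":-0.11},{"tx":0,"ty":0,"tz":0,"roll":0},{"tx":0,"ty":0,"tz":0,"roll":0}]'
cat > m.py <<'E'
from h import *
import sys
t=sys.argv[1]
for n in('top','scene'):
    grab(n,t); im,d,K,E=load(n,t); H,S,V=cv2.split(cv2.cvtColor(im,cv2.COLOR_RGB2HSV)); P=cloud(d,K,E)
    near=lambda x,y,r:(d>0)&(abs(P[...,0]-x)<r)&(abs(P[...,1]-y)<r)
    for nm,m in(('paddle',((H<5)|(H>174))&(S>150)&near(.495,-.116,.06)&(P[...,2]>.075)),('tab',(H>=6)&(H<19)&(S>150)&(V>110)&near(.53,.1,.07)&(P[...,2]>.08))):
        q=P[m]
        if len(q)>5: print(n,nm,len(q),q.mean(0).round(4),'fit dx/dy',np.polyfit(q[:,1],q[:,0],1)[0].round(3),np.percentile(q,[3,97],axis=0).round(3).tolist())
E
python3 m.py d; python3 -c "
from h import *
a=[]
for n,(r,c) in(('scene',(130,290)),('top',(200,210))):
    im=load(n,'d')[0]; a.append(cv2.resize(im[r:r+180,c:c+180,::-1],(400,400),interpolation=2))
cv2.imwrite('pics/c3.png',np.hstack(a))"
```

```text
t: 5.88
tool_pos: [0.4542, 0.1039, 0.1406]
tool_rot: [-0.062, -3.139, 0.0]
contact_force: [0.2, 0.4, 0.3]
opening: -0.0004
grip_force: 0.0
top paddle 221 [ 0.4975 -0.1162  0.0971] fit dx/dy 0.089 [[0.482, -0.135, 0.091], [0.513, -0.099, 0.103]]
top tab 6 [0.5221 0.105  0.1295] fit dx/dy -0.026 [[0.522, 0.098, 0.128], [0.522, 0.112, 0.132]]
scene paddle 236 [ 0.4954 -0.1122  0.0971] fit dx/dy 0.1 [[0.477, -0.134, 0.09], [0.513, -0.093, 0.103]]
scene tab 180 [0.5206 0.1073 0.1131] fit dx/dy 0.003 [[0.517, 0.089, 0.097], [0.522, 0.123, 0.128]]
```

View pics/c3.png

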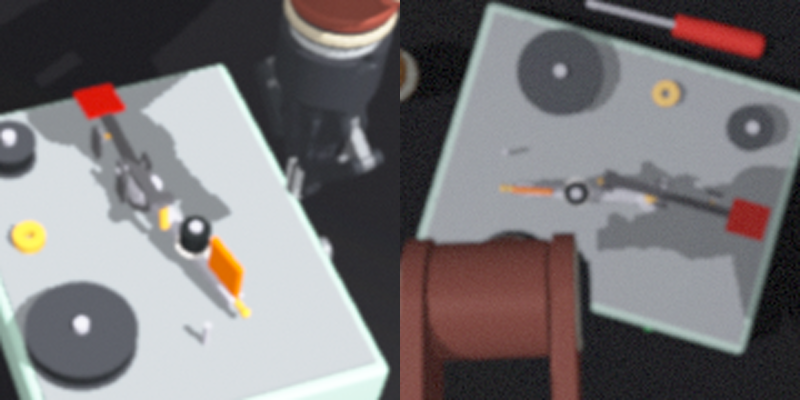

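The paddle stays down on its own at z = 0.097, 24.5 mm below rest. The tab stands upright at crop (228,265) with clear deck in front. Next I'll descend in front of it and approach.

```bash
python3 -m handwheel '[{"tx":0,"ty":0,"tz":20,"roll":0},{"tx":0,"ty":0,"tz":22,"roll":0},{"tx":0,"ty":0,"tz":22,"roll":0},{"tx":-15,"ty":0,"tz":0,"roll":0},{"tx":-15,"ty":0,"tz":0,"roll":0},{"tx":-10,"ty":0,"tz":0,"roll":0},{"tx":0,"ty":0,"tz":0,"roll":0},{"tx":0,"ty":0,"tz":0,"roll":0}]'
python3 m.py e; python3 -c "
from h import *
a=[]
for n,(r,c) in(('scene',(180,330)),('top',(230,230))):
    im=load(n,'e')[0]; a.append(cv2.resize(im[r:r+120,c:c+120,::-1],(400,400),interpolation=2))
cv2.imwrite('pics/c4.png',np.hstack(a))"
```

```text
t: 6.65
tool_pos: [0.4953, 0.1014, 0.0773]
tool_rot: [-0.063, -3.141, -0.0]
contact_force: [-0.5, 0.1, -0.9]
opening: -0.0001
grip_force: 0.0
top paddle 227 [ 0.4974 -0.1165  0.0967] fit dx/dy 0.09 [[0.482, -0.135, 0.09], [0.513, -0.098, 0.103]]
scene paddle 235 [ 0.4953 -0.1124  0.0969] fit dx/dy 0.089 [[0.477, -0.134, 0.09], [0.513, -0.093, 0.103]]
scene tab 194 [0.5203 0.1066 0.1137] fit dx/dy 0.016 [[0.516, 0.087, 0.096], [0.522, 0.124, 0.128]]
```

View pics/c4.png

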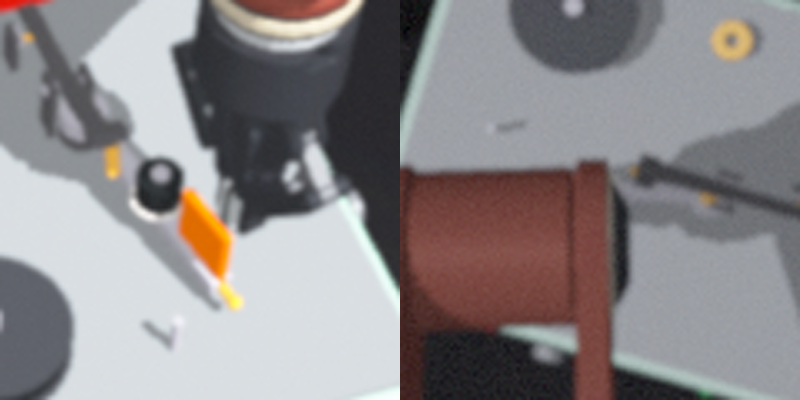

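The fingers stand just in front of the tab and roughly centred on it, around crop (235,215). I'll push in arc steps.

```bash
python3 -m handwheel '[{"tx":-4,"ty":1,"tz":0,"roll":0},{"tx":-4,"ty":1,"tz":0,"roll":0},{"tx":-5,"ty":1,"tz":0,"roll":0.04},{"tx":-5,"ty":1,"tz":0,"roll":0.04},{"tx":0,"ty":0,"tz":0,"roll":0}]'
python3 -m handwheel '[{"tx":-5,"ty":1,"tz":0,"roll":0.04},{"tx":-5,"ty":1,"tz":0,"roll":0.04},{"tx":0,"ty":0,"tz":0,"roll":0}]'
python3 m.py f
```

```text
t: 7.17
tool_pos: [0.5125, 0.1051, 0.077]
tool_rot: [-0.185, -3.134, 0.002]
contact_force: [-4.9, -1.7, 4.0]
opening: -0.0001
grip_force: 2.3
t: 7.42
tool_pos: [0.522, 0.1055, 0.0766]
tool_rot: [-0.31, -3.122, 0.003]
contact_force: [-6.6, -2.5, 2.5]
opening: 0.0
grip_force: 2.8
top paddle 226 [ 0.4976 -0.1166  0.097 ] fit dx/dy 0.061 [[0.482, -0.135, 0.091], [0.513, -0.099, 0.103]]
scene paddle 235 [ 0.4957 -0.1121  0.0973] fit dx/dy 0.098 [[0.477, -0.134, 0.091], [0.514, -0.093, 0.104]]
scene tab 202 [0.5362 0.1056 0.117 ] fit dx/dy 0.138 [[0.53, 0.086, 0.098], [0.54, 0.122, 0.13]]
```

```bash
python3 -m handwheel '[{"tx":-5,"ty":1,"tz":0,"roll":0.04},{"tx":-5,"ty":1,"tz":0,"roll":0.04},{"tx":0,"ty":0,"tz":0,"roll":0}]'
python3 -m handwheel '[{"tx":-5,"ty":1,"tz":0,"roll":0.04},{"tx":-4,"ty":1,"tz":0,"roll":0.03},{"tx":0,"ty":0,"tz":0,"roll":0}]'
python3 m.py g
python3 -m handwheel '[{"tx":-5,"ty":1,"tz":0,"roll":0.04},{"tx":0,"ty":0,"tz":0,"roll":0},{"tx":0,"ty":0,"tz":0,"roll":0}]'
python3 m.py i; python3 -c "
from h import *
a=[]
for n,(r,c) in(('scene',(140,290)),('top',(230,230))):
    im=load(n,'i')[0]; a.append(cv2.resize(im[r:r+160,c:c+160,::-1],(400,400),interpolation=2))
cv2.imwrite('pics/c5.png',np.hstack(a))"
```

```text
t: 7.77
tool_pos: [0.5308, 0.1052, 0.0763]
tool_rot: [-0.434, -3.104, 0.004]
contact_force: [-8.4, -2.4, 4.5]
opening: 0.0002
grip_force: 4.2
t: 8.02
tool_pos: [0.5399, 0.1044, 0.0758]
tool_rot: [-0.542, -3.087, 0.005]
contact_force: [-9.4, -2.5, 2.7]
opening: 0.0001
grip_force: 3.8
top paddle 219 [ 0.4975 -0.1164  0.097 ] fit dx/dy 0.059 [[0.482, -0.135, 0.09], [0.514, -0.099, 0.104]]
scene paddle 236 [ 0.4954 -0.112   0.0971] fit dx/dy 0.077 [[0.478, -0.134, 0.09], [0.513, -0.093, 0.103]]
scene tab 166 [0.5535 0.1017 0.1185] fit dx/dy 0.285 [[0.546, 0.082, 0.1], [0.559, 0.117, 0.131]]
t: 8.37
tool_pos: [0.5444, 0.1038, 0.0757]
tool_rot: [-0.602, -3.075, 0.005]
contact_force: [-9.5, -3.5, 2.9]
opening: -0.0002
grip_force: 4.0
top paddle 221 [ 0.4976 -0.1161  0.0972] fit dx/dy 0.083 [[0.482, -0.134, 0.091], [0.513, -0.097, 0.104]]
scene paddle 236 [ 0.4954 -0.1122  0.0971] fit dx/dy 0.087 [[0.478, -0.135, 0.091], [0.513, -0.093, 0.103]]
scene tab 158 [0.5576 0.0999 0.1192] fit dx/dy 0.363 [[0.548, 0.08, 0.1], [0.564, 0.115, 0.13]]
```

View pics/c5.png

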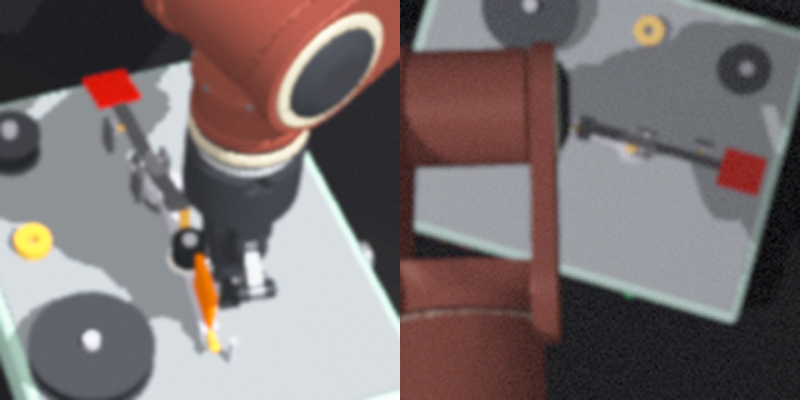

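The arm is at about 0.31 to 0.34 rad. I'll add a little margin past the click, staying short of the stop.

```bash
python3 -m handwheel '[{"tx":-4,"ty":1,"tz":0,"roll":0.03},{"tx":0,"ty":0,"tz":0,"roll":0},{"tx":0,"ty":0,"tz":0,"roll":0},{"tx":0,"ty":0,"tz":0,"roll":0}]'
python3 m.py j
```

```text
t: 8.8
tool_pos: [0.5481, 0.1032, 0.0755]
tool_rot: [-0.648, -3.065, 0.005]
contact_force: [-10.0, -2.5, 2.5]
opening: -0.0001
grip_force: 4.2
top paddle 222 [ 0.4973 -0.1163  0.0967] fit dx/dy 0.069 [[0.482, -0.135, 0.09], [0.512, -0.098, 0.104]]
scene paddle 234 [ 0.4956 -0.1123  0.0972] fit dx/dy 0.104 [[0.477, -0.134, 0.091], [0.513, -0.093, 0.103]]
scene tab 150 [0.5614 0.0991 0.1202] fit dx/dy 0.392 [[0.552, 0.079, 0.1], [0.568, 0.114, 0.131]]
```

```bash
python3 -c "
from station import ctrl
print(ctrl.finish_job())"
```

```text
the job is handed in; nothing more can be done
None
```

I handed the job in with the lever down on its own detent (paddle about 24 mm below rest) and the gripper off it. The gripper is still pushing the thumb tab at about 0.35 rad with about 10 N, past the click by measured tab travel, though I never saw the force dip itself; I touched none of the other items.

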